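Close the loaded test box, slide it to the test position and clamp it

ROBOT

A 6-joint arm with a two-finger parallel gripper is mounted at the origin on the work surface. World frame = base frame: x ahead of the robot, y to its left, z up, the work surface at z = 0. Lengths are in m, angles in rad, forces in N, time in s.
With the tool pointing down it reaches from about 0.35 to 0.8 m from the base axis. Payload 7.3 kg.
Tool frame: the origin (TCP) lies between the finger pads; the fingertips stand 25 mm ahead of it and the grasp point (between the pads) lies 6 mm ahead of it (r.tip_extent is the distance from the TCP to the fingertips, in m); z points along the fingers, y is the line along which they close (so a half turn about z gives the same grasp; the last joint's range is limited). The gripper opens to 85 mm and grips with 20 to 120 N. Pads are 22 mm wide; open, the fingers measure 114 mm over their backs; the gripper's body (76 mm by 85 mm) begins 54 mm behind the grasp point. The pads swing forward as they close: fully open they stand 13 mm farther back than shut.
Start: joints at [-1.291, 0.342, 1.524, -0, 1.275, -0.146], TCP at [0.217, -0.478, 0.256] pointing down, gripper open.
Joint ranges: [-2.53, 2.53], [-0.77, 2.02], [0.04, 2.7], [-1, 4.14], [0.28, 2.66], [-3.11, 3.11]. Speed limits (rad/s): [2.57, 2.57, 3.14, 3.14, 3.14, 3.14].

INTERFACE

Orientations are given as a unit quaternion [x, y, z, w].
In Python, from workcell import r, command_gripper, optics gives the robot as it stands. The module is installed in compiled form; this text tells all that it offers. Calls block until the motion is done:
- r.reach(position, orientation): joint-space move of the TCP to a pose.
- r.move_straight(position, orientation=None, speed=0.15, max_force=None): straight line of the TCP; orientation=None keeps the orientation; speed is the mean speed in m/s. With max_force (N) it stops when the force on the tool has changed by that much, and returns True; else False.
- r.movej(angles): joint-space move.
- command_gripper(opening, force=None): finger opening in m; force is the grip in N (None keeps the last); returns when the fingers have stopped.
- r.hold(seconds).
- r.solve_ik(position, orientation): joint angles nearest the present ones, or None.
- r.read_state(): the state.
- optics.get_image(name): name is "scene" or "side" or "wrist"; returns (picture, depth): 420x560x3 uint8, red, green, blue; 420x560 float32, m along the optical axis (not along the pixel's ray), 0 where there is no reading.
- optics.camera_model(name): a dict with "K" (3x3 intrinsics, pixels), "R" (3x3) and "t" (3): a world point X has camera coordinates R X + t; the wrist camera has in their place "tool_from_camera" (4x4, takes a point from camera to tool coordinates, whose origin is the TCP and whose axes are the flange's). Camera axes: x right, y down, z forward; pixel columns grow to the right and rows downward; lengths in m; the calibration is good to about 2 mm. A picture is of the moment at which its call begins: read the wrist's pose just before it. camera_model takes no time and is no camera call.
A pose or a line that the arm cannot do raises r.PlanningError and nothing moves.
- r.finish_job(): hands the job in; it is judged then, once.
The state is a dict: "time_s": time; "joint_positions": joint angles; "dq": joint speeds; "tau": joint torques, N m; "eef_pos": TCP position; "eef_rot": TCP orientation; "contact_force": force on the tool from outside, world axes, zero at the start; "torque": the same for the moment, N m; "grip_width": finger opening in m; "grip_force": force on a finger pad.
Only numpy, scipy, OpenCV 4.12 (cv2) and the standard library are available. Lean on these libraries where they do the work, as an engineer would, in place of code of your own. Each camera call takes 0.05 s, during which the arm holds its last target. There are 200 camera calls.

TASK

The test box standing in its taped loading position is loaded: lower the white lid gently onto it, without dropping it, so that it sits fully down all round while the box stays in that position. Then slide the closed box along the bench, without lifting or tipping it, until it stands squarely in the middle of the other taped rectangle, the one with the clamp, and swing the clamp arm down until its pad rests on the lid. Leave the other things on the bench where they are.

Things in the scene. Friction and masses are not known exactly. Their poses are not given: they have to be found in the camera images.
- box: the test box: dark steel, open on top, 150 (x) x 120 (y) x 50 mm high, 4 mm walls, about 0.75 kg, loose on the bench top, with a finned power module already inside (nothing inside stands higher than 40 mm). Origin: centre of its underside; z up.
- lid: its lid: loose white plate, 163 (x) x 133 (y) x 4 mm, 0.22 kg, lying flat. A skirt (10 mm deep, 3 mm thick, 157 x 127 mm inside) below it goes over the outside of the box, 3.5 mm play each side, either way round. Origin: centre of the skirt's lower edge; the plate's top is 14 mm above it. Seated on the box: origin 40 mm above the box's origin, top 54 mm above the bench.
- lid_grip (a point): centre of the lid's handle, 47 mm above the lid's origin: a bar along the lid's x, 58 mm long, 14 mm wide (y), 12 mm thick (z), standing on two posts with 28 mm free beneath it
- load_mark: the loading position: a rectangle of flat white tape on the bench with nothing standing behind it, clear inside 162 (x) x 132 (y) mm, tape 12 mm wide; the box starts in it. Origin: its centre, at bench height
- station: the test position: the same tape rectangle with a steel clamp bracket (60 mm wide, 92 mm high) standing just beyond its far side. Origin: the centre of the rectangle, at bench height; its x runs from there to the bracket. The box belongs here with its centre on this origin and its long side along this x (either way round).
- clamp_hinge (a point): axis of the clamp arm: on the bracket, 130 mm along the station's x from its origin and 78 mm above the bench; the axis lies along the station's y
- clamp (a joint): angle of the clamp arm (rad). 0: the arm is level and points from the hinge to the station's origin, its pad just touching the top of a seated lid. It grows as the arm swings up and back: about 1.5 is upright. Limits -0.12 and 1.7. Stays where left above 0.8, below that it sinks by its weight; 3 N moves it.
- clamp_grip (a point): centre of the round black grip at the free end of the clamp arm: a disc of 30 mm diameter, 24 mm long along the station's y (pinch it across its flat ends). It lies 75 mm from the hinge along the arm and 10 mm to the arm's upper side: with the arm down, 75 mm from the hinge towards the station's origin and 88 mm above the bench. The arm is a 14 x 14 mm bar.
- clamp_pad (a point): centre of the underside of the rubber pad (22 mm across) below the arm's free end, 34 mm below the grip when the arm is down
- meter: bystander: red handheld meter lying flat, 150 x 62 x 36 mm. Origin at its underside.
- screwdriver: bystander: screwdriver lying flat, 190 mm long. Origin at its underside.
- tape_roll: bystander: roll of black tape lying flat, 76 mm across, 20 mm high. Origin at its underside.
- terminal_block: bystander: grey terminal block, 80 x 30 x 25 mm. Origin at its underside.
- spray_can: bystander: spray can standing, 54 mm across, 150 mm high. Origin at its underside.
- heatsink: bystander: bare finned aluminium heatsink, 70 x 60 x 30 mm. Origin at its underside.
- gland: bystander: small black cable gland standing, 28 mm across, 34 mm high. Origin at its underside.
Things that resemble listed ones, but are neither listed nor needed, are in the scene too. Leave any green or turquoise look-alike of the lid alone.

How it is judged:
On the way, in this order (a step that is already met when the one before it is completed fails the run):
1. the lid is fully seated on the box while the box is in the loading position (z of lid in the frame of box between 0.036 and 0.044 m and horizontal distance between lid and box below 0.009 m and angle between the x axis of lid and the x axis of box, either way round below 0.08 rad and angle between the z axis of lid and the z axis of box, either way round below 0.05 rad and horizontal distance between box and load_mark below 0.035 m), for 0.2 s.
2. the closed box stands in the test position, the clamp arm still up (z of lid in the frame of box between 0.036 and 0.044 m and horizontal distance between lid and box below 0.009 m and angle between the x axis of lid and the x axis of box, either way round below 0.08 rad and angle between the z axis of lid and the z axis of box, either way round below 0.05 rad and horizontal distance between box and station below 0.01 m and angle between the x axis of box and the x axis of station, either way round below 0.1 rad and value of joint clamp above 0.5 rad), for 0.2 s.
At the end, for the whole second after the job is handed in: lid seated: origin 40 +-4 mm above the box's, centred within 9 mm, square within 0.08 rad, level within 0.05 rad; box flat on the bench, within 10 mm of the station's origin and 0.10 rad of its x (either way round); clamp joint within 0.05 rad of 0; box and lid at rest (z of lid in the frame of box between 0.036 and 0.044 m and horizontal distance between lid and box below 0.009 m and angle between the x axis of lid and the x axis of box, either way round below 0.08 rad and angle between the z axis of lid and the z axis of box, either way round below 0.05 rad and horizontal distance between box and station below 0.01 m and angle between the x axis of box and the x axis of station, either way round below 0.1 rad and linear speed of each of box, lid below 0.01 m/s and value of joint clamp between -0.05 and 0.05 rad and height (world z) of box below 0.003 m and angle between box's own z axis and vertical below 0.03 rad); the robot touches nothing.
It fails at once if the lid is dropped or slammed onto the box (faster than 0.35 m/s in the last 20 mm above its seat) (horizontal distance between lid and box below 0.04 m and z of lid in the frame of box between 0.0445 and 0.06 m and linear speed of lid above 0.35 m/s).
It fails at once if the box is lifted more than 8 mm off the bench (height (world z) of box above 0.008 m).
It fails at once if the box is tipped by more than 0.12 rad (angle between box's own z axis and vertical above 0.12 rad).
It fails at once if a bystander is moved more than 30 mm (distance of any of meter, screwdriver, tape_roll, terminal_block, spray_can, heatsink, gland from where it was at the start of the episode above 0.03 m).
It also fails if it takes over 72 s, if anything falls off the work surface, if the arm or the gripper's body presses on something with over 40 N, if the wrist force passes 120 N, or if a joint passes its speed limit or range.

## Working session

There is one attempt and no reset: what is moved stays moved. The work goes in short steps, each a Python script; the robot and the scene stay as the last script left them, time stands still between calls to the robot, and variables do not carry over. Pictures are saved under pics/ and viewed, at most 10 in all, crops included, and the job is handed in when it is done.

```bash
mkdir -p pics; python3 - <<'E'
from workcell import r, command_gripper, optics
import cv2,numpy as np
for n in ("scene","side"):
    im,d=optics.get_image(n); m=optics.camera_model(n)
    np.savez(n+".npz",im=im,d=d,**m)
    cv2.imwrite(f"pics/{n}0.png",im[:,:,::-1])
    print(n,m['K'].tolist(),(-m['R'].T@m['t']).round(3),m['R'].round(2).tolist(),(d==0).mean())
print(r.read_state(),r.tip_extent)
E
```

```text
scene [[532.6341817338786, 0.0, 281.48993942445605], [0.0, 532.6341817338786, 207.51749642084513], [0.0, 0.0, 1.0]] [ 1.334 -0.553  1.177] [[0.51, 0.86, 0.02], [0.62, -0.36, -0.7], [-0.59, 0.37, -0.71]] 0.004043367346938775
side [[382.98348800630043, 0.0, 277.9286742037911], [0.0, 382.98348800630043, 209.2175743902034], [0.0, 0.0, 1.0]] [0.227 0.735 0.717] [[-0.95, -0.3, -0.01], [-0.18, 0.59, -0.78], [0.24, -0.75, -0.62]] 0.003996598639455782
{'time_s': 0.1, 'joint_positions': array([-1.29101008e+00,  3.42652748e-01,  1.52489046e+00,  3.90514359e-05,
        1.27542749e+00, -1.46001953e-01]), 'dq': array([ 0.00070403, -0.00161342, -0.00251976,  0.00075867,  0.00178501,
        0.0011811 ]), 'tau': array([ 1.46338611e-03, -4.34444869e+01, -2.46490914e+01, -1.17504937e-04,
        4.72905755e-03,  1.54147057e-05]), 'eef_pos': array([ 0.21678649, -0.47780464,  0.25570643]), 'eef_rot': array([ 9.77424487e-01,  2.11283925e-01, -2.74213902e-05, -6.88730254e-04]), 'contact_force': array([-1.06308346, -0.01351049,  0.45063928]), 'torque': array([-0.05035328, -0.05923637,  0.00129618]), 'grip_force': 0.0, 'grip_width': 0.08481115149497259} 0.025
```

View pics/scene0.png

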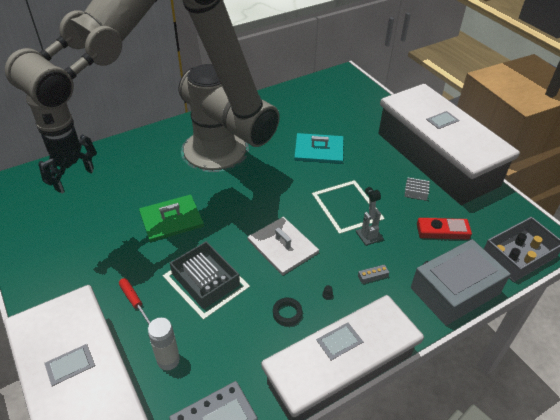

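View pics/side0.png

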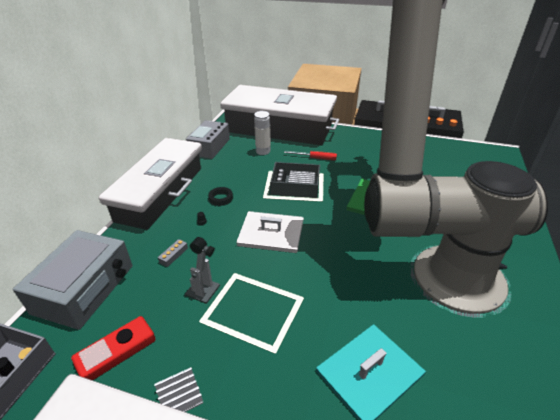

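The scene view shows the box in tape at (205,275), the white lid at (283,245), the station tape at (348,205) and the clamp at (372,215). The lid candidates are green (170,215), turquoise (320,148) and white (283,245). Only the white one fits. I'll measure these now and make one enlarged crop of the area.

```bash
cat > h.py <<'E'
import numpy as np,cv2
def cloud(im,d,K,R,t):
    v,u=np.mgrid[:d.shape[0],:d.shape[1]]
    c=np.stack([(u-K[0,2])/K[0,0]*d,(v-K[1,2])/K[1,1]*d,d],-1)
    return (c-t)@R
def rays(px,m,z):
    "pixels -> world points on the plane at height z"
    px=np.atleast_2d(np.asarray(px,float)); K,R,t=m['K'],m['R'],m['t']
    c=np.c_[(px-K[:2,2])/[K[0,0],K[1,1]],np.ones(len(px))]@R; o=-R.T@t
    return (o+c*((z-o[2])/c[:,2])[:,None])
def rect(p):
    (cx,cy),(w,h),a=cv2.minAreaRect(np.asarray(p,np.float32)[:,:2])
    if w<h: w,h,a=h,w,a+90
    return np.round([cx,cy,w,h,(a+90)%180-90],4)   # angle of long side, deg
def blob(mask,seed,r=12):
    n,l,s,c=cv2.connectedComponentsWithStats(mask.astype(np.uint8))
    k=1+np.argmin(np.hypot(*(c[1:]-seed).T)+1e3*(s[1:,4]<60)); return l==k
E
python3 - <<'E'
from h import *
for n,seeds in (("scene",dict(lid=(283,245),load=(205,275),sta=(348,205))),("side",dict(lid=(270,231),load=(295,185),sta=(252,311)))):
    f=np.load(n+".npz"); m={k:f[k] for k in 'KRt'}; im,d=f['im'],f['d']; P=cloud(im,d,**m)
    white=(im.min(-1)>110)&(np.ptp(im.astype(int),-1)<50)&(d>0)
    for k,s in seeds.items():
        z=P[...,2]
        b=blob(white&((abs(z-.014)<.006) if k=='lid' else (z<.007)),s)
        vv,uu=np.nonzero(b); zz=.014 if k=='lid' else 0
        print(n,k,b.sum(),'z',np.median(z[b]).round(4),'rect ray',rect(rays(np.c_[uu,vv],m,zz)))
    # regions above
    def near(c,R,lo,hi): return (np.hypot(P[...,0]-c[0],P[...,1]-c[1])<R)&(P[...,2]>lo)&(P[...,2]<hi)&(d>0)
    for k,s,lo,hi in (('lid',seeds['lid'],.028,.06),('box',seeds['load'],.044,.06),('clamp',seeds['sta'],.02,.25)):
        c=P[s[1],s[0]]; q=P[near(c,.17 if k=='clamp' else .11,lo,hi)]
        print(n,k,'seed',c.round(3),len(q),rect(q),'z',np.percentile(q[:,2],[5,50,95]).round(4))
f=np.load("scene.npz")['im']
cv2.imwrite("pics/crop.png",cv2.resize(f[140:320,130:400],None,fx=2.9,fy=2.9,interpolation=2)[:,:,::-1])
E
```

```text
Traceback (most recent call last):
  File "h.py", line 12, in rect
    (cx,cy),(w,h),a=cv2.minAreaRect(np.asarray(p,np.float32)[:,:2])
                    ~~~~~~~~~~~~~~~^^^^^^^^^^^^^^^^^^^^^^^^^^^^^^^^
cv2.error: OpenCV(4.12.0) /io/opencv/modules/imgproc/src/convhull.cpp:143: error: (-215:Assertion failed) total >= 0 && (depth == CV_32F || depth == CV_32S) in function 'convexHull'
```

```bash
sed -i 's/np.asarray(p,np.float32)\[:,:2\]/np.ascontiguousarray(np.asarray(p,np.float32)[:,:2])/' h.py
cat > m.py <<'E'
from h import *
for n,seeds in (("scene",dict(lid=(283,245),load=(205,275),sta=(348,205))),("side",dict(lid=(270,231),load=(295,185),sta=(252,311)))):
    f=np.load(n+".npz"); m={k:f[k] for k in 'KRt'}; im,d=f['im'],f['d']; P=cloud(im,d,**m); z=P[...,2]
    white=(im.min(-1)>110)&(np.ptp(im.astype(int),-1)<50)&(d>0)
    for k,s in seeds.items():
        b=blob(white&((abs(z-.014)<.006) if k=='lid' else (z<.007)),s)
        vv,uu=np.nonzero(b); zz=.014 if k=='lid' else 0
        print(n,k,b.sum(),'z',np.median(z[b]).round(4),'rect',rect(rays(np.c_[uu,vv],m,zz)))
    for k,s,lo,hi in (('lid',seeds['lid'],.028,.06),('box',seeds['load'],.044,.06),('clamp',seeds['sta'],.02,.25)):
        c=P[s[1],s[0]]; q=P[(np.hypot(*(P[...,:2]-c[:2]).transpose(2,0,1))<(.17 if k=='clamp' else .11))&(z>lo)&(z<hi)&(d>0)]
        print(n,k,'seed',c.round(3),len(q),rect(q),'z',np.percentile(q[:,2],[5,50,95]).round(4))
f=np.load("scene.npz")['im']
cv2.imwrite("pics/crop.png",cv2.resize(f[140:320,130:400],None,fx=2.9,fy=2.9,interpolation=2)[:,:,::-1])
E
python3 m.py
```

```text
scene lid 1822 z 0.0142 rect [ 0.4919 -0.0221  0.164   0.1346  7.3719]
scene load 581 z 0.0008 rect [ 0.4908 -0.2652  0.1881  0.1577 11.6613]
scene sta 495 z 0.001 rect [ 0.4488  0.2382  0.1886  0.1583 -7.2734]
scene lid seed [ 0.502 -0.027  0.019] 129 [ 0.4924 -0.0228  0.0593  0.016   9.5231] z [0.0296 0.0505 0.0565]
scene box seed [ 0.498 -0.267  0.033] 433 [ 0.4887 -0.2644  0.1578  0.123   9.9837] z [0.0446 0.049  0.0532]
scene clamp seed [ 0.449  0.242 -0.001] 593 [ 0.571   0.2192  0.0709  0.049  -8.712 ] z [0.0277 0.0872 0.1659]
side lid 1719 z 0.0125 rect [ 0.4899 -0.0187  0.1629  0.1348  7.3633]
side load 435 z -0.0008 rect [ 0.4896 -0.2641  0.1898  0.16   12.0109]
side sta 1596 z -0.001 rect [ 0.449   0.2364  0.1892  0.1598 -7.3471]
side lid seed [ 0.489 -0.014  0.012] 142 [ 0.4906 -0.02    0.057   0.0174  7.8325] z [0.0316 0.0492 0.0527]
side box seed [ 0.47  -0.204  0.045] 134 [ 0.4838 -0.2403  0.1515  0.0837 13.0404] z [0.0445 0.0473 0.0503]
side clamp seed [ 0.448  0.243 -0.   ] 844 [  0.5694   0.228    0.0604   0.0496 -30.6942] z [0.0265 0.0905 0.165 ]
```

View pics/crop.png

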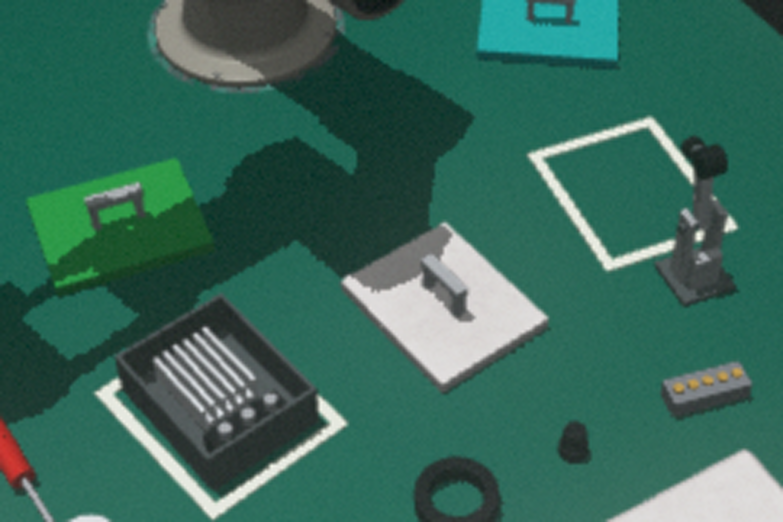

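The crop confirms the white lid at scene (283,245) with its grey handle, the open box inside tape, and the clamp up beside the station tape. Next I'll refine the box and lid poses with the wrist camera and check that the slide path is clear.

```bash
cat >> h.py <<'E'
from scipy.spatial.transform import Rotation as Ro
def q(a): return (Ro.from_euler('z',a,degrees=True)*Ro.from_euler('x',180,degrees=True)).as_quat()
def wrist(name):
    from workcell import r,optics
    s=r.read_state(); im,d=optics.get_image("wrist"); m=optics.camera_model("wrist"); T=m['tool_from_camera']
    Rt=Ro.from_quat(s['eef_rot']).as_matrix(); Rc=Rt@T[:3,:3]; o=Rt@T[:3,3]+s['eef_pos']
    m=dict(K=m['K'],R=Rc.T,t=-Rc.T@o)
    np.savez(name+".npz",im=im,d=d,**m); cv2.imwrite(f"pics/{name}.png",im[:,:,::-1])
    return im,d,m,cloud(im,d,**m)
E
python3 - <<'E'
from h import *
from workcell import r
f=np.load("scene.npz"); P=cloud(f['im'],f['d'],f['K'],f['R'],f['t']); 
for n,(u,v) in dict(can=(163,330),driver=(132,293),gland=(328,292),roll=(288,301),term=(374,273),heats=(417,188),green=(170,215),turq=(320,150),meter=(443,228),clampgrip=(372,194)).items(): print(n,P[v-2:v+3,u-2:u+3].reshape(-1,3).mean(0).round(3))
for n,p,a in (("wlid",(.491,-.0205,.32),7.4),("wbox",(.4887,-.2644,.32),10)):
    r.reach(p,q(a)); im,d,m,P=wrist(n); z=P[...,2]
    lo,hi=(.045,.056) if n=="wbox" else (.009,.02)
    c=P[(z>lo)&(z<hi)&(d>0)&(np.hypot(P[...,0]-p[0],P[...,1]-p[1])<.115)]
    print(n,len(c),rect(c),np.median(c[:,2]), r.read_state()['time_s'])
E
cd pics; python3 -c "
import cv2,numpy as np
cv2.imwrite('w2.png',cv2.resize(np.hstack([cv2.imread('wlid.png'),cv2.imread('wbox.png')]),(800,300)))"
```

```text
can [ 0.674 -0.44   0.15 ]
driver [ 0.486 -0.458  0.071]
gland [ 0.706 -0.012  0.029]
roll [ 0.671 -0.113  0.017]
term [0.714 0.135 0.022]
heats [0.517 0.457 0.026]
green [ 0.229 -0.257  0.014]
turq [0.243 0.27  0.061]
meter [0.689 0.406 0.031]
clampgrip [0.572 0.212 0.165]
wlid 10337 [ 0.4915 -0.0218  0.162   0.1333  7.4159] 0.01400937724782239 2.0917
wbox 1456 [ 0.4886 -0.2648  0.1499  0.12    9.9244] 0.049882276725838115 3.1083
```

View pics/w2.png

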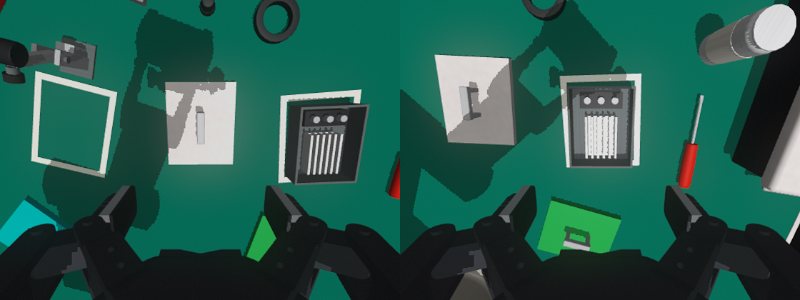

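The wrist views (left lid, right box) give rectangles of 162x133 mm and 150x120 mm, which match the given sizes, and the slide path is clear. Next: grasp the lid, lift it and check how it sits in the hand.

```bash
python3 - <<'E'
from h import *
from workcell import r,command_gripper
x,y,a=.4915,-.0217,7.4
command_gripper(.06)
r.reach((x,y,.15),q(a)); r.move_straight((x,y,.053),speed=.12)
command_gripper(0.0,force=80); s=r.read_state(); print(s['grip_width'],s['grip_force'],s['eef_pos'])
r.move_straight((x,y,.18),speed=.12)
im,d,m,P=wrist("wheld"); s=r.read_state(); print(s['grip_width'],s['eef_pos'],s['contact_force'],s['time_s'])
z=P[...,2]; L=(P-s['eef_pos'])@Ro.from_euler('z',a,degrees=True).as_matrix()
c=L[(d>0)&(abs(L[...,2]+.033-.006)<.3)&(z>.12)&(z<.16)&(im.min(-1)>80)]
print(len(c),rect(c) if len(c) else '',np.percentile(c[:,2],[5,50,95]) if len(c) else '')
E
```

```text
0.012653381736998615 78.42805624008179 [ 0.49176244 -0.02175476  0.05361817]
0.012761038707486594 [ 0.49104629 -0.02160898  0.17918153] [-0.04495907 -0.89795441 -2.24258777] 7.3333
43836 [6.100e-03 1.000e-04 1.508e-01 1.343e-01 5.670e-02] [-0.04066576 -0.03962712 -0.03860168]
```

View pics/wheld.png

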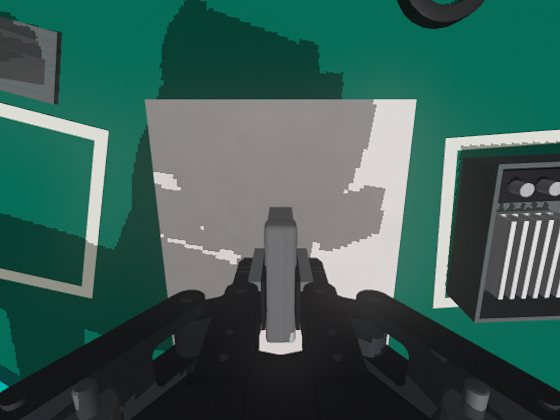

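The held lid is centred in the hand: x offset 0, y offset 0.1 mm, yaw 0.06°, plate top 39.6 mm below the TCP. Now lowering it onto the box.

```bash
python3 - <<'E'
from h import *
from workcell import r,command_gripper
x,y,a=.4886,-.2648,9.92
r.move_straight((x,y,.18),q(a),speed=.15)
r.hold(.2); s=r.read_state(); print(s['eef_pos'],s['contact_force'])
e=np.array([x,y])-s['eef_pos'][:2]; x,y=np.array([x,y])+e
r.move_straight((x,y,.112),speed=.08)
print(r.read_state()['eef_pos'])
hit=r.move_straight((x,y,.092),speed=.03,max_force=8)
r.hold(.3); s=r.read_state(); print(hit,s['eef_pos'],s['contact_force'],s['time_s'])
im,d,m,P=wrist("wseat"); L=(P-s['eef_pos'])@Ro.from_euler('z',a,degrees=True).as_matrix(); z=P[...,2]
c=P[(d>0)&(z>.04)&(z<.065)&(im.min(-1)>80)&(L[...,0]>.03)&(L[...,0]<.1)&(abs(L[...,1])<.08)]
A=np.c_[c[:,:2]-c[:,:2].mean(0),np.ones(len(c))]; print(len(c),np.linalg.lstsq(A,c[:,2],rcond=None)[0])
E
```

```text
[ 0.48871889 -0.26433771  0.18008599] [-0.29489932  0.16542009 -1.63472212]
[ 0.4888027  -0.26550105  0.11250547]
True [ 0.48825539 -0.26511534  0.09362784] [ 0.07110684 -0.27235295  5.42971936] 11.1917
26548 [-9.28832217e-04  7.50009140e-05  5.40217332e-02]
```

View pics/wseat.png

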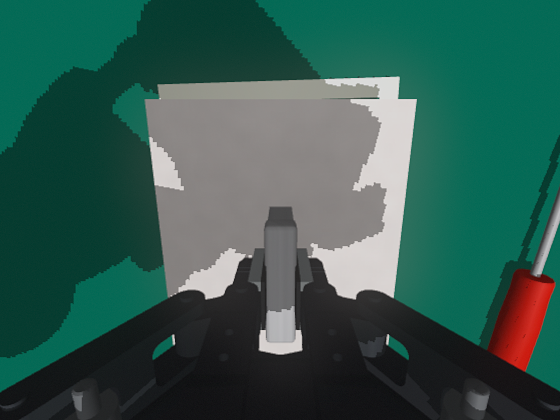

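The lid is seated: plate top at 54.0 mm, level within 1 mrad. The wrist view shows it square over the box with the tape showing beyond the far edge. Sliding now, keeping the handle gripped.

```bash
python3 - <<'E'
from h import *
from workcell import r,command_gripper
S=np.array([.449,.2373]); yd=np.array([.127,.992])
start=np.array([.4886,-.2648]); w=S-.12*yd
def go(p,a,sp=.07):
    h=r.move_straight((*p,.0932),q(a),speed=sp,max_force=35); s=r.read_state()
    print(h,s['eef_pos'].round(4),s['contact_force'].round(1),round(s['time_s'],2)); return h
for k in (.15,.4,.7,1):
    if go(start+k*(w-start),9.92+k*(-7.31-9.92)): break
else:
    go(S-.04*yd,-7.31) or go(S+.002*yd,-7.31,.04)
r.hold(.3); s=r.read_state(); print(s['eef_pos'],s['contact_force'])
from workcell import optics
for n in("scene","side"):
    im,d=optics.get_image(n); m=optics.camera_model(n); np.savez(n+"2.npz",im=im,d=d,**m)
    cv2.imwrite(f"pics/{n}2.png",im[:,:,::-1])
a=cv2.imread("pics/scene2.png")[120:290,270:450]; b=cv2.imread("pics/side2.png")[220:390,160:340]
cv2.imwrite("pics/slid.png",cv2.resize(np.hstack([a,b]),(800,378)))
E
```

```text
False [ 0.4811 -0.208   0.0937] [ 0.9 -4.9  2.8] 12.22
False [ 0.4674 -0.1125  0.0937] [ 1.6 -7.3  4.8] 13.75
False [0.4508 0.0024 0.0937] [ 1.6 -8.9  6.3] 15.56
False [0.4341 0.1169 0.0938] [  1.3 -13.2  10.6] 17.37
True [0.4341 0.119  0.0947] [-0.4 -1.8 -1.6] 17.69
[0.43458341 0.11884326 0.0946081 ] [ 0.25897226  0.66869073 -1.72957879]
```

View pics/slid.png

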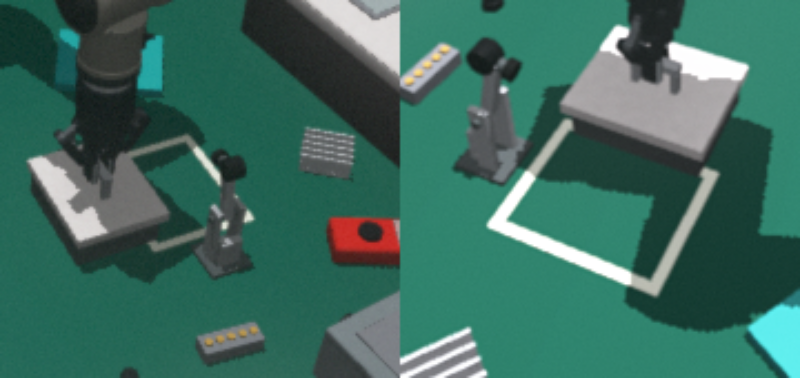

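The stop came from the down-force building up (about 10 N and rising), not from an obstacle: the views show clear space around the box at the near tape edge. The box is still closed and flat. I'll continue with less downward bias.

```bash
cat > slide.py <<'E'
from h import *
from workcell import r,optics
S=np.array([.449,.2373]); yd=np.array([.127,.992])
def go(k,z,sp=.04):
    h=r.move_straight((*(S+k*yd),z),q(-7.31),speed=sp,max_force=25); s=r.read_state()
    print(k,h,s['eef_pos'].round(4),s['contact_force'].round(1),round(s['time_s'],2)); return h
def check():
    m=optics.camera_model("side"); im,d=optics.get_image("side"); P=cloud(im,d,m['K'],m['R'],m['t']); z=P[...,2]
    L=(P-[*S,0])@Ro.from_euler('z',-7.31,degrees=True).as_matrix()
    c=L[(d>0)&(z>.048)&(z<.06)&(abs(L[...,0])<.12)&(abs(L[...,1])<.2)&(im.min(-1)>80)]; print('lid in station',rect(c),np.median(c[:,2]))
    # far (+y) box wall seen from side camera, dark points between z=.01 and .035
    c=L[(d>0)&(z>.01)&(z<.035)&(abs(L[...,0])<.07)&(abs(L[...,1])<.2)]
    ys=c[:,1]; ys=ys[ys>np.percentile(ys,20)]; print('box +y wall',len(c),np.percentile(c[:,1],[5,25,50,75,95]).round(4)); return im
E
python3 - <<'E'
from slide import *
for k in (-.11,-.09,-.06):
    if go(k,.0943): break
check()
E
```

```text
-0.11 False [0.4351 0.1282 0.0944] [ 0.1 -2.2  0.2] 18.48
-0.09 False [0.4375 0.1481 0.0943] [-0.6 -1.7 -1.1] 19.12
-0.06 False [0.4413 0.1779 0.0943] [-0.3 -2.5 -1.2] 20.02
lid in station [ 0.0183 -0.0541  0.2038  0.1461  0.415 ] 0.05302199803250349
box +y wall 273 [-0.0046 -0.004  -0.0033 -0.002   0.1986]
```

```bash
python3 - <<'E'
from slide import *
for k in (-.03,.003):
    if go(k,.0943,.05): break
r.hold(.2); im=check()
s=r.read_state(); print(s['eef_pos'],((s['eef_pos'][:2]-S)@yd).round(4))
import cv2; a,_=optics.get_image("scene")
# white tape blob now partly seen: box wall at bench level via scene cam
m=optics.camera_model("scene"); d=_; P=cloud(a,d,m['K'],m['R'],m['t']); L=(P-[*S,0])@Ro.from_euler('z',-7.31,degrees=True).as_matrix(); z=P[...,2]
c=L[(d>0)&(z>.01)&(z<.035)&(abs(L[...,1])<.05)&(L[...,0]<.1)&(L[...,0]>0.03)]; print('box +x wall',len(c),np.percentile(c[:,0],[5,25,50,75,95]).round(4))
c=L[(d>0)&(z>.01)&(z<.035)&(abs(L[...,0])<.06)&(L[...,1]<-.03)&(L[...,1]>-.09)]; print('box -y wall',len(c),np.percentile(c[:,1],[5,25,50,75,95]).round(4))
cv2.imwrite("pics/stat.png",cv2.resize(np.hstack([a[120:290,270:450],im[220:390,160:340]]),(800,378))[:,:,::-1])
E
```

```text
-0.03 False [0.4453 0.2079 0.0943] [-1.1 -0.7 -1.3] 20.82
0.003 False [0.4496 0.2408 0.0945] [-0.3 -0.8 -2.2] 21.63
lid in station [ 0.0185  0.0033  0.203   0.1356 -0.0139] 0.05331027373712506
box +y wall 280 [0.0596 0.0603 0.0608 0.0622 0.1989]
[0.44949432 0.24025226 0.09441997] 0.003
box +x wall 97 [0.0709 0.0724 0.0736 0.0754 0.0782]
box -y wall 108 [-0.0614 -0.0604 -0.0596 -0.0587 -0.0575]
```

View pics/stat.png

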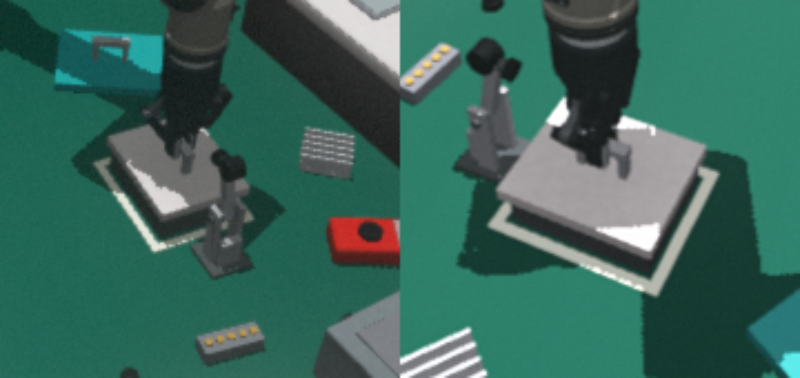

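The box is centred: walls at +60.6 / -59.8 mm in y and +73.5 mm in x of the station frame. The views show it square in the tape with the clamp up. I'll release the lid and measure the clamp grip from above.

```bash
python3 - <<'E'
from slide import *
from workcell import command_gripper
p=r.read_state()['eef_pos']; 
r.move_straight((p[0],p[1],.0935),speed=.02,max_force=4)
command_gripper(.05); r.move_straight((p[0],p[1],.30),speed=.2)
g=S+.05*np.array([.992,-.127])
r.reach((*g,.32),q(-7.31))
im,d,m,P=wrist("wclamp"); z=P[...,2]
L=(P-[*S,0])@Ro.from_euler('z',-7.31,degrees=True).as_matrix()
c=L[(d>0)&(z>.048)&(z<.06)&(abs(L[...,0])<.1)&(abs(L[...,1])<.09)&(im.min(-1)>80)]; print('lid',rect(c),np.median(c[:,2]))
c=L[(d>0)&(z>.145)&(z<.19)&(L[...,0]>.08)&(L[...,0]<.18)&(abs(L[...,1])<.05)]
print('grip',len(c),rect(c),c.min(0).round(4),c.max(0).round(4), 'top', c[c[:,2]>np.percentile(c[:,2],95)].mean(0).round(4))
c=L[(d>0)&(z>.1)&(z<.145)&(L[...,0]>.06)&(L[...,0]<.2)&(abs(L[...,1])<.05)]; print(c.min(0).round(3),c.max(0).round(3))
print(r.read_state()['time_s'])
E
```

```text
lid [0.0002 0.0027 0.1636 0.1334 0.0443] 0.0539963151727724
grip 1416 [ 0.1136  0.0004  0.0497  0.0237 -0.3379] [ 0.0887 -0.0115  0.1452] [0.1384 0.0122 0.1697] top [0.1239 0.0011 0.1686]
[ 0.102 -0.01   0.141] [0.102 0.01  0.144]
24.2
```

View pics/wclamp.png

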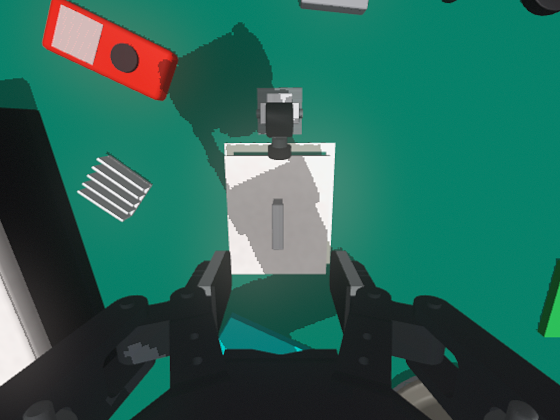

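The wrist view shows the lid plate square in the tape (centre 0.2, 2.7 mm) and the black grip at (279,118) with the pad at (279,147). The grip centre works out at x=123.9 mm, z=153.7 mm, which gives θ≈1.36. Pinching it and swinging it down.

```bash
python3 - <<'E'
from slide import *
from workcell import command_gripper
xd=np.array([.992,-.127]); qq=q(-7.31)
def tcp(t,dz=0):
    x=.130-.075*np.cos(t)+.010*np.sin(t); z=.078+.075*np.sin(t)+.010*np.cos(t)
    return (*(S+x*xd+.0004*yd),z+.006+dz)
command_gripper(.055)
r.reach(tcp(1.36,.08),qq); print(r.move_straight(tcp(1.36),speed=.1,max_force=15))
command_gripper(0,force=22); s=r.read_state(); print(s['grip_width'],s['eef_pos'],tcp(1.36))
for t in np.linspace(1.36,0,13)[1:]:
    h=r.move_straight(tcp(t),speed=.05,max_force=25)
    s=r.read_state(); print(round(t,2),h,s['contact_force'].round(1),round(s['grip_width'],4),round(s['time_s'],1))
    if h: break
E
```

```text
False
0.023446324263778 [0.57239285 0.22201953 0.16009353] (np.float64(0.5721438601138368), np.float64(0.22193791024752293), np.float64(0.1594322318415629))
1.25 False [3.5 0.9 3.6] 0.0235 26.6
1.13 False [ 0.3 -0.1  5.4] 0.0237 26.9
1.02 False [-0.2  0.9  5. ] 0.0237 27.2
0.91 False [1.2 0.4 2.7] 0.0238 27.6
0.79 False [1.6 0.5 0.7] 0.0234 27.9
0.68 False [1.  1.4 1.4] 0.024 28.2
0.57 False [2.9 1.4 0.3] 0.0238 28.5
0.45 False [1.  1.9 0.5] 0.0241 28.9
0.34 False [ 2.2  1.8 -0.1] 0.0233 29.2
0.23 False [1.3 2.1 0.8] 0.0235 29.5
0.11 False [-0.1  2.4 -0.5] 0.0232 29.8
0.0 False [-0.7  3.  -1.5] 0.0236 30.2
```

Release, retreat and verify.

```bash
python3 - <<'E'
from slide import *
from workcell import command_gripper
command_gripper(.05); p=r.read_state()['eef_pos']
r.move_straight((p[0],p[1],.25),speed=.12)
r.reach((*S,.34),q(-7.31)); r.hold(.3)
im,d,m,P=wrist("wend"); z=P[...,2]
L=(P-[*S,0])@Ro.from_euler('z',-7.31,degrees=True).as_matrix()
c=L[(d>0)&(z>.048)&(z<.06)&(abs(L[...,0])<.1)&(abs(L[...,1])<.09)&(im.min(-1)>80)]; print('lid',rect(c),np.median(c[:,2]))
c=L[(d>0)&(z>.097)&(z<.13)&(L[...,0]>.03)&(L[...,0]<.09)&(abs(L[...,1])<.03)]; print('grip',len(c),rect(c),c[:,2].max() if len(c) else '')
sc=check(); cv2.imwrite("pics/end.png",cv2.resize(np.hstack([im[60:400,100:440],cv2.resize(sc[220:390,150:320],(340,340))]),(800,400))[:,:,::-1])
E
```

```text
lid [0.0002 0.0027 0.1626 0.1335 0.0181] 0.05397741019294104
grip 423 [ 0.057  -0.      0.0246  0.0233  0.5759] 0.1049066025611322
lid in station [ 0.0176  0.0035  0.2007  0.1354 -0.1533] 0.052497782239243326
box +y wall 263 [0.0595 0.0602 0.0609 0.0618 0.1987]
```

View pics/end.png

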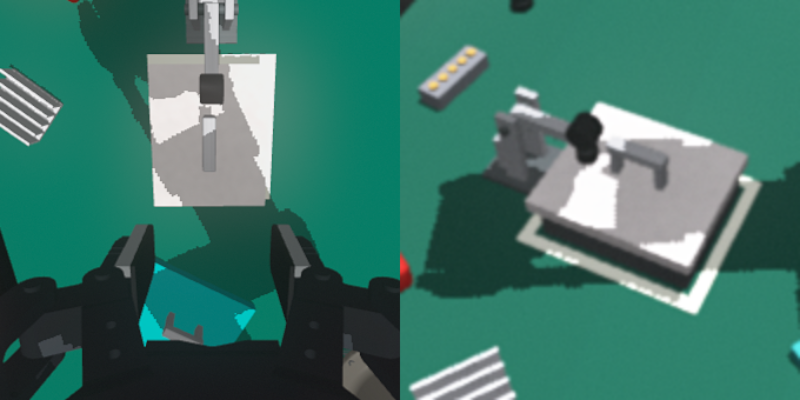

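The end views show the arm level with its pad on the lid and the box square in the tape. One numeric check of the clamp height before handing in.

```bash
python3 - <<'E'
from slide import *
f=np.load("wend.npz"); P=cloud(*(f[k] for k in('im','d','K','R','t'))); L=(P-[*S,0])@Ro.from_euler('z',-7.31,degrees=True).as_matrix(); x,y,z=L.transpose(2,0,1)
c=L[(z>.097)&(abs(x-.055)<.003)&(abs(y)<.01)]; top=np.median(c[:,2]); th=(top-.103)/.075
b=L[(abs(y)<.005)&(x>.078)&(x<.105)&(z>.075)&(z<.1)]; print(top,th,'bar slope',np.polyfit(b[:,0],b[:,2],1),len(b))
if abs(th)<.03: print(r.finish_job())
E
```

```text
0.10254659683195125 -0.006045375573983288 bar slope [-0.00372856  0.08519797] 225
the job is handed in; nothing more can be done
None
```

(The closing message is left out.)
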